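# Tip the rolling pin out of its storage tube and lay it in its stand

## Task

The rolling pin sits too deep in its clear storage tube to be grasped. Pick up the tube and, without rolling it over, tip its mouth downwards so that the pin slides forward against the lip and its handle sticks out, then lay the tube flat on the island again and let go of it. Take the pin by the exposed handle, lift it over the lip, draw it out of the lying tube and lay it level and centred in both V forks of the wooden pin stand; the empty tube stays lying on the island, and the pot, bowl and pepper pot stay where they are.

Things in the scene. Friction and masses are not known exactly. Their poses are not given: they have to be found in the camera images.
- tube: Clear octagonal storage tube lying on two blue 52 mm square end collars; 196 mm long, 44 mm across flats outside, 38 inside. Open at +x (mouth), closed at -x by a 6 mm end wall. Mid length: a black rubber grip sleeve, 48 mm across its upright side flats, 80 mm long. About 0.22 kg. Origin on the axis at mid length, 26 mm above the island when lying; x along the axis to the mouth, z up
- tube_mouth (a point): Centre of the mouth on the tube's axis, 98 mm from the tube's origin. Slick bore: tipped 15 degrees or more the pin slides by itself, level it stays put. A blue lip, 4 mm high and thick, on the bore's bottom at the mouth stops the barrel with the handle 34 mm out, while the tube is kept this side up. To draw the pin out, lift it 5 to 8 mm over the lip, then pull along the axis
- pin: Wooden rolling pin, 166 mm long, both ends alike: barrel 30 mm diameter, 90 mm long; handles 18 mm diameter, 38 mm long (45 to 83 mm from the centre). About 0.1 kg. Origin: its centre; x along its axis, to the mouth at the start. Lies loose on the bore's bottom, its axis 4 mm below the tube's (22 mm above the island), its end 14 to 24 mm inside the mouth
- stand: Wooden stand fixed to the island: dark base 150 x 90 x 8 mm, two light V forks 10 mm thick, 22 mm either side of the centre along x; slopes 40 degrees, V bottom 14 mm and tips 40 mm above the island, V mouth 61 mm wide. Origin: centre of underside, on the island; x along the line where the pin lies (either way round). A pin laid home has its axis 34 mm up, its centre over the stand's centre
- pot: Bystander: closed cast aluminium pot, 180 mm in diameter (230 mm over its two handles), 131 mm high with its lid knob; origin: centre of its underside
- bowl: Bystander: green plastic bowl, 140 mm across the rim, 55 mm high; origin: centre of its underside
- pepper: Bystander: white ceramic pepper pot, 54 mm in diameter, 96 mm high; origin: centre of its underside
Mind the look-alikes: they are no part of the job. Of the things that look like the tube, the middle-sized one is meant.

How it is judged:
By the outcome, as a careful person would: the job done as asked, in the order asked, and still so for the second after the job is handed in, with the robot touching nothing.
It also fails if it takes over 54 s, if anything falls off the work surface, if the arm or the gripper's body presses on something with over 40 N, if the wrist force passes 120 N, or if a joint passes its speed limit or range.

## Robot

A 6-joint arm with a two-finger parallel gripper is mounted at the origin on the work surface. World frame = base frame: x ahead of the robot, y to its left, z up, the work surface at z = 0. Lengths are in m, angles in rad, forces in N, time in s.
With the tool pointing down it reaches from about 0.4 to 0.825 m from the base axis. Payload 7 kg.
Tool frame: the origin (TCP) lies at the very end of the fingers, on their centre line; the grasp point (between the pads) lies 19 mm behind it; y points along the fingers, z is the direction in which the jaws open and shut, and the axes are right-handed (so a half turn about y gives the same grasp; the last joint's range is limited). The gripper opens to 88 mm and grips with 3 to 60 N. Pads are 19 mm wide; open, the fingers measure 130 mm over their backs; the gripper's body (78 mm by 193 mm) begins 47 mm behind the grasp point.
Start: joints at [-0.84, 0.359, 0.012, 0, -1.224, -0.288], TCP at [0.289, -0.61, 0.227] pointing down, gripper open.
Joint ranges: [-3.07, 3.07], [-1.43, 2.12], [-1.02, 1.25], [-3.03, 1.67], [-3.05, -0], [-3.03, 3.03]. Speed limits (rad/s): [2.39, 2.39, 3.01, 3.14, 3.14, 3.14].

## Interface

Orientations are given as [roll, pitch, yaw] about the fixed x, y, z axes, in that order (R = Rz(yaw) Ry(pitch) Rx(roll)).
In Python, from station import get_state, grab_frame, job_done, regions_of gives the robot as it stands.
- The arm moves only by the tool drive_tool, never from a script. Its argument "rows" is a list of rows, each a list of 3 entries, a list of its own where there are three numbers: the shift along the world's x, y, z as a fraction of full scale, then the turn about the world's z as a fraction of full scale, then the opening, from 0 (shut) to 1 (fully open). A call has 1 to 12 rows; each row is the pose to reach, as a shift and turn from the pose commanded when the call began; what a row does not reach only later rows make up. Full scale, the value 1, is 30 cm for a shift and 90 degrees for a turn. A row lasts 1/10 s, in which the tool goes at most 50 mm and 8.59 degrees, less where a joint would pass 70% of its speed; a pose out of reach is approached as far as the arm can. A call with a number of a shift or a turn outside -1 to 1 is refused whole. A call with a gripper value outside its range is refused whole. The fingers move at their own pace and stop on an object; "newtons" is the grip in N (left out, the last holds). Time passes only in rows, so rows that repeat a pose let the fingers close. It gives the time, the measured TCP pose, the force and the opening at its end, in the units of the state.
- get_state(): the state, without advancing time (a new reading comes with each control period).
- grab_frame(name): name is "scene" or "top" or "wrist"; returns a dict with "img" (400x640x3 uint8, blue, green, red), "fx", "fy", "cx", "cy" (pixels), "T" (4x4, takes a point from camera to world coordinates); the wrist camera has in their place "hand_eye" (4x4, takes a point from camera to tool coordinates, whose origin is the TCP and whose axes are the tool frame's). Camera axes: x right, y down, z forward; pixel columns grow to the right and rows downward; lengths in m; the calibration is good to about 2 mm. A picture is of the moment at which its call begins: read the wrist's pose just before it. There is no depth.
- job_done(): hands the job in, once; it reports no verdict.
Trained networks look in a picture, given as the dict that the camera call returned (one of the last four; its "shot" number tells which), for a name from the list of things; names that differ only in an ending like _2 or _b are one class to them, and where a whole thing is asked for, a point or a joint stands for the part that bears it (a point fixed in the world has none). Each returns a list of dicts, best first, with "confidence" (0 to 1); they miss things now and then, are a little off and sometimes report something else, mostly with a low value. They report only what shows in the picture. A call takes as long as a camera call. They do not tell look-alikes from the thing itself.
- regions_of(picture, thing): "pixels" (400x640 bool, what is visible of it) and "box" ([left, top, right, bottom] in pixels, round what is visible of it).
The state is a dict: "t": time; "q": joint angles; "qd": joint speeds; "joint_efforts": joint torques, N m; "eef_pos": TCP position; "ee_rot": TCP orientation; "force": force on the tool from outside, world axes, zero at the start; "moment": the same for the moment, N m; "width": finger opening in m.
Only numpy, scipy, OpenCV 4.12 (cv2) and the standard library are available. Lean on these libraries where they do the work, as an engineer would, in place of code of your own. Each camera call takes 0.05 s, during which the arm holds its last target. There are 200 camera calls.

## Working session

There is one attempt and no reset: what is moved stays moved. The work goes in short steps, Python scripts to look and compute and a tool call to move; the robot and the scene stay as the last step left them, time stands still between calls to the robot, and variables do not carry over. Pictures are saved under pics/ and viewed, about 8 in all and at most 12, crops included, and the job is handed in when it is done.

Besides the shell and the picture viewer there is one more tool, called after "Request:" by a JSON object that holds its "method" and its "body". drive_tool: Moves the arm, as the interface text tells. Its arguments: {"type":"object","properties":{"rows":{"type":"array"},"newtons":{"type":"number"}},"required":["rows"]}

```bash
mkdir -p pics; cat > h.py <<'E'
import numpy as np,cv2
from station import *
def ray(f,uv,z,T=None):
    T=f["T"] if T is None else T
    uv=np.atleast_2d(uv).astype(float)
    d=np.c_[(uv[:,0]-f["cx"])/f["fx"],(uv[:,1]-f["cy"])/f["fy"],np.ones(len(uv))]@T[:3,:3].T
    o=T[:3,3]; return o+d*((z-o[2])/d[:,2])[:,None]
def proj(f,p,T=None):
    T=f["T"] if T is None else T
    c=(np.atleast_2d(p)-T[:3,3])@T[:3,:3]
    return np.c_[f["fx"]*c[:,0]/c[:,2]+f["cx"],f["fy"]*c[:,1]/c[:,2]+f["cy"]]
E
python3 - <<'E'
from h import *
s=get_state();print({k:np.round(v,3) for k,v in s.items()})
for n in("top","scene"):
    f=grab_frame(n);cv2.imwrite(f"pics/{n}0.png",f["img"]);print(n,np.round(f["T"],3).tolist(),f["fx"],f["cx"],f["cy"])
    for t in("tube","pin","stand","pot","bowl","pepper"):
        for r in regions_of(f,t):
            p=r["pixels"];v,u=np.nonzero(p)
            print(n,t,round(r["confidence"],2),np.round(r["box"]),len(u),np.round(cv2.minAreaRect(np.c_[u,v].astype(np.float32))[0:2],1).tolist() if len(u) else 0)
E
```

```text
{'t': np.float64(0.0), 'q': array([-0.84 ,  0.359,  0.011, -0.   , -1.224, -0.288]), 'qd': array([-0.001,  0.001, -0.001, -0.001, -0.   ,  0.002]), 'joint_efforts': array([ 1.0000e-03, -5.8272e+01,  2.9307e+01,  6.9980e+00,  7.0000e-03,
       -0.0000e+00]), 'eef_pos': array([ 0.289, -0.609,  0.226]), 'ee_rot': array([-1.569,  0.   ,  0.443]), 'force': array([ 0.972, -0.341,  0.281]), 'moment': array([-0.021, -0.019,  0.034]), 'width': np.float64(0.088)}
top [[-0.03, -0.988, 0.154, 0.384], [-0.999, 0.035, 0.029, 0.029], [-0.034, -0.153, -0.988, 1.218], [0.0, 0.0, 0.0, 1.0]] 438.55021450011094 318.7941450784122 205.9612710548177
top tube 0.97 [312. 166. 390. 201.] 1355 [[352.5, 183.4], [72.6, 22.4]]
top tube 0.9 [246. 228. 324. 333.] 2810 [[284.7, 282.1], [30.0, 107.8]]
top tube 0.7 [324. 104. 353. 157.] 671 [[338.5, 132.1], [14.6, 52.0]]
top stand 0.57 [353. 231. 409. 266.] 1719 [[379.1, 247.2], [53.9, 32.7]]
top pot 0.75 [115. 192. 193. 279.] 4698 [[151.4, 235.0], [73.4, 80.6]]
top bowl 0.78 [457. 147. 507. 202.] 2109 [[479.1, 174.8], [52.8, 48.7]]
top pepper 0.9 [473. 241. 499. 261.] 434 [[487.5, 248.5], [19.0, 27.0]]
scene [[-0.636, 0.629, -0.447, 1.171], [0.771, 0.511, -0.379, 0.576], [-0.01, -0.586, -0.81, 1.142], [0.0, 0.0, 0.0, 1.0]] 468.75532409040187 314.17370545973074 201.4674184389079
scene tube 0.92 [224. 229. 277. 263.] 656 [[249.0, 244.5], [15.6, 52.3]]
scene tube 0.65 [336. 149. 426. 210.] 2193 [[380.5, 178.0], [32.8, 95.1]]
scene tube 0.61 [250. 175. 306. 234.] 1174 [[277.2, 203.3], [67.0, 21.2]]
scene stand 0.76 [274. 142. 326. 182.] 1081 [[299.0, 161.1], [46.6, 27.4]]
scene stand 0.24 [249. 176. 303. 236.] 1173 [[277.5, 203.0], [68.1, 22.5]]
scene pot 0.83 [422. 236. 510. 314.] 4917 [[466.1, 273.8], [78.0, 76.0]]
scene bowl 0.73 [172. 128. 216. 162.] 1235 [[195.5, 145.5], [35.0, 43.0]]
scene pepper 0.61 [229.  96. 247. 128.] 369 [[238.0, 112.0], [28.3, 15.3]]
```

View pics/top0.png

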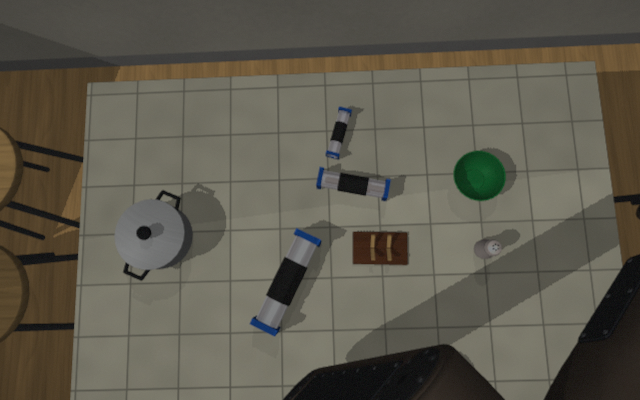

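View pics/scene0.png

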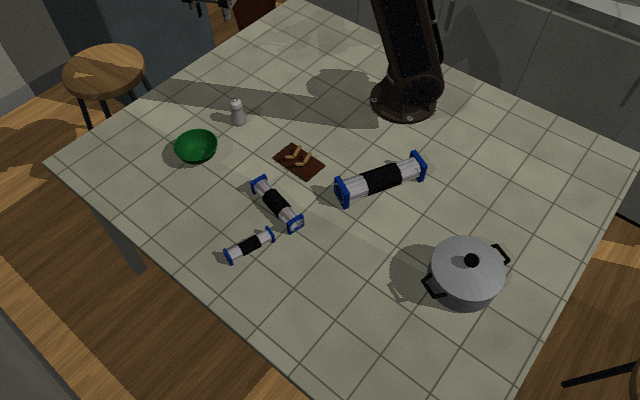

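Look-alikes in the top image: small tube at (338,132), middle at (353,184), large at (285,282). The middle one fits; I'll check its length, ends and mouth in one crop.

```bash
python3 - <<'E'
from h import *
f=grab_frame("top")
for t in("tube","stand"):
    for r in regions_of(f,t):
        v,u=np.nonzero(r["pixels"]);b=cv2.boxPoints(cv2.minAreaRect(np.c_[u,v].astype(np.float32)))
        w=ray(f,b,0.03 if t=="tube" else 0.008)[:,:2]
        e1,e2=w[1]-w[0],w[2]-w[1]; e=e1 if np.hypot(*e1)>np.hypot(*e2) else e2
        print(t,round(r["confidence"],2),w.mean(0).round(4),np.hypot(*e1).round(3),np.hypot(*e2).round(3),np.degrees(np.arctan2(e[1],e[0])).round(1))
a=cv2.resize(f["img"][150:280,300:430],None,fx=4,fy=4,interpolation=2)
g=grab_frame("scene");b=cv2.resize(g["img"][135:265,220:350],(len(a[0])-120,400),interpolation=2)
c=np.zeros((520,800,3),np.uint8);c[:400,:400]=cv2.resize(a,(400,400));c[:400,400:]=cv2.resize(b,(400,400));cv2.imwrite("pics/c1.png",c[:400])
E
```

```text
tube 0.89 [0.7778 0.0044] 0.15 0.038 -17.0
tube 0.73 [ 0.6295 -0.0301] 0.058 0.2 -102.9
tube 0.73 [0.3693 0.1592] 0.284 0.081 -27.3
tube 0.24 [0.5061 0.5273] 0.221 0.206 -67.9
stand 0.7 [ 0.4526 -0.0973] 0.09 0.149 -93.5
stand 0.4 [ 0.4395 -0.3901] 0.073 0.051 -91.9
```

View pics/c1.png

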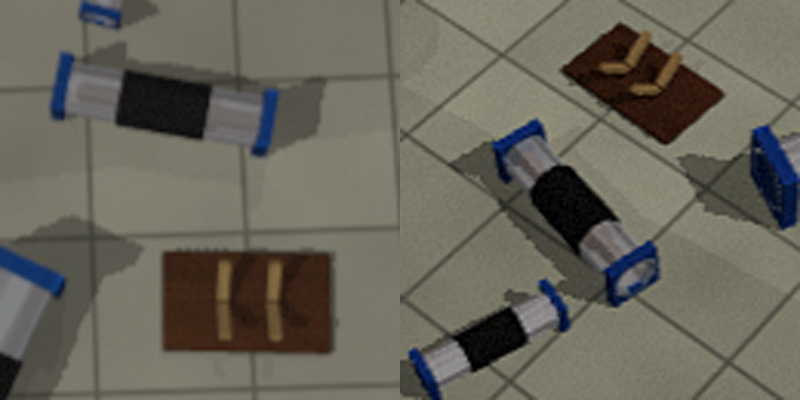

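Both views show the middle tube at top (353,184): blue collars and a 0.2 m length. In the scene view its open mouth faces the camera (crop at about (645,270)), so the mouth points to +y. I'll move above it.

Request:
{"method": "drive_tool", "body": {"rows": [[[0.55, 0.92, 0], 0.29, 1], [[0.55, 0.92, 0], 0.29, 1], [[0.55, 0.92, 0], 0.29, 1], [[0.55, 0.92, 0], 0.29, 1], [[0.55, 0.92, 0], 0.29, 1], [[0.55, 0.92, 0], 0.29, 1], [[0.55, 0.92, 0], 0.29, 1], [[0.55, 0.92, 0], 0.29, 1]]}}

```text
t: 1.7
eef_pos: [0.4558, -0.3315, 0.227]
ee_rot: [-1.572, -0.001, 0.902]
force: [-0.1, -0.9, 0.6]
width: 0.0875
```

Request:
{"method": "drive_tool", "body": {"rows": [[[0.56, 0.92, 0], 0.29, 1], [[0.56, 0.92, 0], 0.29, 1], [[0.56, 0.92, 0], 0.29, 1], [[0.56, 0.92, 0], 0.29, 1], [[0.56, 0.92, 0], 0.29, 1], [[0.56, 0.92, 0], 0.29, 1], [[0.56, 0.92, 0], 0.29, 1], [[0.56, 0.92, 0], 0.29, 1], [[0.56, 0.92, 0], 0.29, 1]]}}

```text
t: 2.6
eef_pos: [0.6221, -0.0581, 0.2261]
ee_rot: [-1.57, 0.0, 1.354]
force: [0.0, -0.3, -0.4]
width: 0.0874
```

```bash
cat >> h.py <<'E'
from scipy.spatial.transform import Rotation as Ro
def wrist():
    s=get_state();f=grab_frame("wrist");T=np.eye(4);T[:3,:3]=Ro.from_euler("xyz",s["ee_rot"]).as_matrix();T[:3,3]=s["eef_pos"];f["T"]=T@f["hand_eye"];return s,f
def draw(im,f,p,col=(0,255,255)):
    for q in proj(f,p): cv2.circle(im,tuple(int(x) for x in q.round()),2,col,-1)
def tubepts(c,a):
    d=np.array([np.cos(a),np.sin(a),0]);n=np.array([-d[1],d[0],0]);z=np.array([0,0,1])
    return np.array([np.r_[c,0.0]+x*d+y*n+0.052*z for x in(-.098,.098) for y in(-.026,.026)]+[np.r_[c,0.0]+x*d+0.05*z for x in(-.04,.04)])
E
python3 - <<'E'
from h import *
s,f=wrist();print(s["eef_pos"].round(4),s["ee_rot"].round(3),s["t"],s["force"].round(2),s["q"].round(2))
im=f["img"].copy()
for r in regions_of(f,"tube")[:3]:
    v,u=np.nonzero(r["pixels"]);b=cv2.boxPoints(cv2.minAreaRect(np.c_[u,v].astype(np.float32)))
    w=ray(f,b,0.05)[:,:2];e1,e2=w[1]-w[0],w[2]-w[1];e=e1 if np.hypot(*e1)>np.hypot(*e2) else e2
    print(r["confidence"],r["box"],w.mean(0).round(4),np.hypot(*e1).round(3),np.hypot(*e2).round(3),np.degrees(np.arctan2(e[1],e[0])).round(1))
draw(im,f,tubepts([.6295,-.030],np.radians(77.1)))
cv2.imwrite("pics/w1.png",im)
E
```

```text
[ 0.6221 -0.0581  0.2261] [-1.57   0.     1.354] 2.6 [ 0.05 -0.34 -0.38] [ 0.22  0.28 -0.11  0.   -1.19 -0.44]
0.71 [294.4, 118.7, 341.0, 271.5] [ 0.6272 -0.0319] 0.052 0.194 79.0
0.71 [160.1, 221.7, 271.1, 266.1] [ 0.7679 -0.008 ] 0.049 0.137 162.3
0.6 [428.4, 228.9, 457.6, 265.4] [0.4799 0.0632] 0.028 0.053 129.7
```

View pics/w1.png

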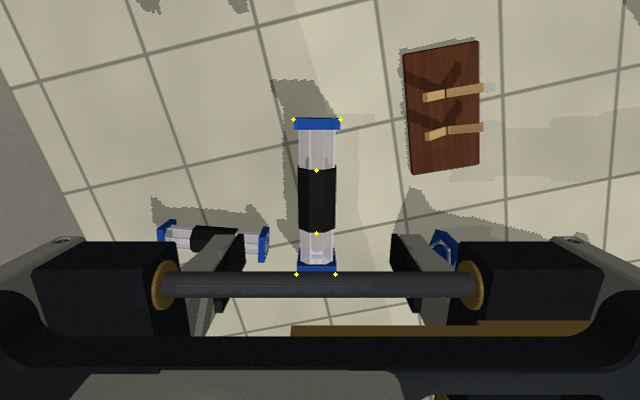

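The wrist view shows the middle tube centred between the fingers. Its mouth end is at about (317,262), with the pin handle visible behind it, and the closed end is at (317,122). The model overlay fits, and the tool is already 28 mm behind mid-tube, so the mouth will be the heavy end. I'll descend and grip lightly.

Request:
{"method": "drive_tool", "body": {"rows": [[[0, 0, -0.16], 0.01, 1], [[0, 0, -0.32], 0.01, 1], [[0, 0, -0.48], 0.01, 1], [[0, 0, -0.6], 0.01, 1], [[0, 0, -0.68], 0.01, 1], [[0, 0, -0.72], 0.01, 1], [[0, 0, -0.723], 0.01, 1]]}}

```text
t: 3.4
eef_pos: [0.6211, -0.059, 0.0086]
ee_rot: [-1.569, 0.001, 1.368]
force: [-0.0, 0.2, 0.9]
width: 0.0878
```

Request:
{"method": "drive_tool", "body": {"rows": [[[0, 0, 0], 0, 0.4], [[0, 0, 0], 0, 0.4], [[0, 0, 0], 0, 0.4], [[0, 0, 0], 0, 0.4], [[0, 0, 0], 0, 0.4], [[0, 0, 0], 0, 0.4], [[0, 0, 0], 0, 0.4], [[0, 0, 0], 0, 0.4]], "newtons": 8}}

```text
t: 4.2
eef_pos: [0.6225, -0.0578, 0.0101]
ee_rot: [-1.571, -0.0, 1.37]
force: [-1.4, 1.3, 5.3]
width: 0.0482
```

Request:
{"method": "drive_tool", "body": {"rows": [[[0, 0, 0.02], 0, 0.4], [[0, 0, 0.04], 0, 0.4], [[0, 0, 0.06], 0, 0.4], [[0, 0, 0.08], 0, 0.4], [[0, 0, 0.1], 0, 0.4], [[0, 0, 0.12], 0, 0.4], [[0, 0, 0.12], 0, 0.4]]}}

```text
t: 4.9
eef_pos: [0.6229, -0.0578, 0.0468]
ee_rot: [-1.572, -0.001, 1.37]
force: [1.2, -0.3, -2.4]
width: 0.0481
```

```bash
python3 - <<'E'
from h import *
s=get_state();print(s["t"],s["eef_pos"].round(4),s["force"].round(2),s["moment"].round(3),s["width"])
f=grab_frame("scene");s,w=wrist()
o=np.zeros((400,800,3),np.uint8);o[:,:400]=cv2.resize(f["img"][130:260,210:340],(400,400),interpolation=2);o[:,400:]=w["img"][:,120:520];cv2.imwrite("pics/l1.png",o)
E
```

```text
4.9 [ 0.6229 -0.0578  0.0468] [ 1.23 -0.35 -2.45] [-0.048  0.031 -0.028] 0.04814282183403092
```

View pics/l1.png

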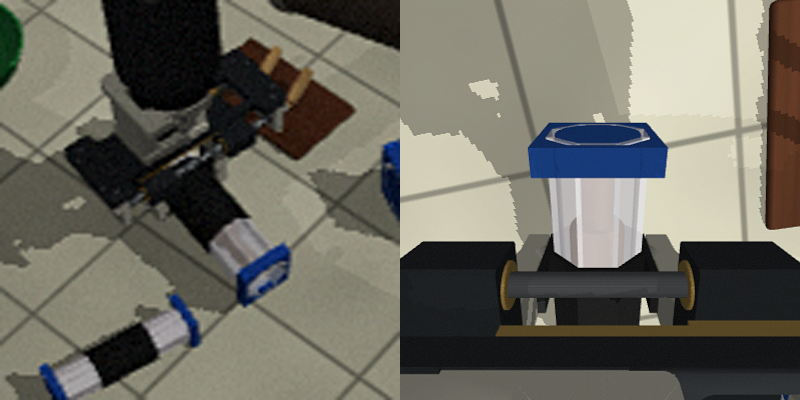

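Lifted: the wrist view shows the closed end's face at wrist px (318,135), so the tube has tipped. The scene crop shows the mouth hanging low. I'll fit the tilt angle from the rear collar.

```bash
cat >> h.py <<'E'
def rear(s,th,a=-.07,up=-.002):
    R=Ro.from_euler("xyz",s["ee_rot"]).as_matrix();g=s["eef_pos"]-.019*R[:,1]
    n=R[:,2];d=np.cross(n,[0,0,1.]);d*=1 if d[1]>0 else -1
    ax=d*np.cos(th)-np.array([0,0,1.])*np.sin(th);z=d*np.sin(th)+np.array([0,0,1.])*np.cos(th)
    P=lambda x,y,h:g+up*z+x*ax+y*n+h*z
    return np.array([P(a,-.026,.026),P(a,.026,.026),P(a,-.026,-.026),P(a,.026,-.026)]),P(a+.196,0,-.026),P(a+.196+.034,0,-.013)
E
python3 - <<'E'
from h import *
from scipy.optimize import least_squares
s,f=wrist()
obs=np.array([[248,150],[388,150],[264,123],[373,123]])
def res(x):
    p=proj(f,rear(s,x[0],x[1])[0])
    p=p[np.lexsort((p[:,0],-np.r_[1,1,0,0]))]
    return (p-obs).ravel()
r=least_squares(res,[.2,-.07]);print(np.degrees(r.x[0]),r.x[1],r.fun.round(1));q=rear(s,r.x[0],r.x[1]);print(q[1],q[2])
E
```

```text
8.357205435345401 -0.06976274645277805 [-2.8  0.3  0.6  0.4  3.5 -0.6 -6.4 -0.6]
[0.64633219 0.0605327  0.01876936] [0.65343553 0.09534379 0.02668962]
```

Request:
{"method": "drive_tool", "body": {"rows": [[[0, 0, 0.012], 0, 0.4], [[0, 0, 0.012], 0, 0.4], [[0, 0, 0.012], 0, 0.4], [[0, 0, 0.012], 0, 0.4], [[0, 0, 0.012], 0, 0.4]], "newtons": 5}}

```text
t: 5.55
eef_pos: [0.6223, -0.0579, 0.0494]
ee_rot: [-1.571, -0.0, 1.37]
force: [0.7, -0.1, -1.9]
width: 0.0479
```

```bash
cat > t.py <<'E'
from h import *
import sys
s,f=wrist();print(s["t"],s["eef_pos"].round(4),s["force"].round(2),s["moment"].round(3),s["width"])
m=cv2.inRange(cv2.cvtColor(f["img"],cv2.COLOR_BGR2HSV),(105,150,40),(130,255,255));m[:60]=0;m[240:]=0;m[:,:200]=0;m[:,440:]=0
v,u=np.nonzero(m)
for th in range(0,30,3):
    p=proj(f,rear(s,np.radians(th))[0]);print(th,p[:,0].min().round(),p[:,0].max().round(),p[:2,1].mean().round(),p[2:,1].mean().round())
print("obs",u.min(),u.max(),v.min(),v.max())
g=grab_frame("scene")
o=np.zeros((400,800,3),np.uint8);o[:,:400]=cv2.resize(g["img"][150:250,230:330],(400,400),interpolation=2);o[:,400:]=f["img"][:,120:520];cv2.imwrite(sys.argv[1],o)
E
python3 t.py pics/l2.png
```

```text
5.55 [ 0.6223 -0.0579  0.0494] [ 0.75 -0.08 -1.88] [-0.182  0.118 -0.013] 0.04785338353987095
0 250.0 383.0 135.0 127.0
3 249.0 385.0 140.0 125.0
6 247.0 387.0 145.0 123.0
9 245.0 389.0 151.0 122.0
12 243.0 391.0 158.0 120.0
15 241.0 393.0 165.0 119.0
18 239.0 395.0 174.0 119.0
21 237.0 396.0 183.0 119.0
24 236.0 398.0 193.0 119.0
27 234.0 400.0 204.0 120.0
obs 242 392 120 201
```

Request:
{"method": "drive_tool", "body": {"rows": [[[0, 0, 0], 0, 0.4], [[0, 0, 0], 0, 0.4], [[0, 0, 0], 0, 0.4], [[0, 0, 0], 0, 0.4], [[0, 0, 0], 0, 0.4], [[0, 0, 0], 0, 0.4]], "newtons": 4}}

```text
t: 6.25
eef_pos: [0.6223, -0.0578, 0.0493]
ee_rot: [-1.571, -0.0, 1.37]
force: [0.4, -0.3, -1.2]
width: 0.0479
```

```bash
python3 t.py pics/l2.png
```

```text
6.25 [ 0.6223 -0.0578  0.0493] [ 0.42 -0.32 -1.17] [-0.072 -0.036 -0.038] 0.04790245016348944
0 250.0 383.0 135.0 127.0
3 249.0 385.0 140.0 125.0
6 247.0 387.0 145.0 123.0
9 245.0 389.0 151.0 122.0
12 243.0 391.0 158.0 120.0
15 241.0 393.0 165.0 119.0
18 239.0 395.0 174.0 119.0
21 237.0 396.0 183.0 119.0
24 236.0 398.0 193.0 119.0
27 234.0 400.0 204.0 120.0
obs 243 392 120 201
```

View pics/l2.png

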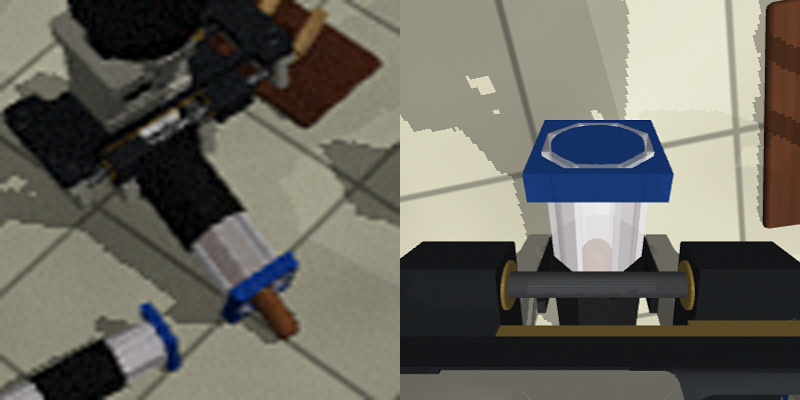

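The tube is tipped about 18 degrees and the handle sticks out past the lip, at (275,310) in the crop. Now I'll lower it flat along the arc and let go.

Request:
{"method": "drive_tool", "body": {"rows": [[[-0.002, -0.01, -0.02], 0, 0.4], [[-0.004, -0.02, -0.04], 0, 0.4], [[-0.006, -0.029, -0.06], 0, 0.4], [[-0.0075, -0.0366, -0.082], 0, 0.4], [[-0.0085, -0.041, -0.1], 0, 0.4], [[-0.0095, -0.0455, -0.116], 0, 0.4], [[-0.01, -0.048, -0.128], 0, 0.4], [[-0.01, -0.048, -0.133], 0, 0.4], [[-0.01, -0.048, -0.133], 0, 0.4], [[-0.01, -0.048, -0.133], 0, 0.4]], "newtons": 5}}

```text
t: 7.35
eef_pos: [0.619, -0.0724, 0.0095]
ee_rot: [-1.571, 0.0, 1.37]
force: [-2.1, -1.9, 1.8]
width: 0.0479
```

```bash
python3 t.py pics/l3.png | sed -n '1,4p;12p'
```

```text
7.35 [ 0.619  -0.0724  0.0095] [-2.09 -1.94  1.81] [-0.386  0.761 -0.018] 0.047908153281157675
0 250.0 384.0 135.0 127.0
3 249.0 385.0 140.0 125.0
6 247.0 387.0 145.0 123.0
obs 253 383 128 165
```

Request:
{"method": "drive_tool", "body": {"rows": [[[0, 0, 0], 0, 1], [[0, 0, 0], 0, 1], [[0, 0, 0], 0, 1], [[0, 0, 0], 0, 1], [[0, 0, 0], 0, 1], [[0, 0, 0.05], 0, 1], [[0, 0, 0.2], 0, 1], [[0, 0, 0.36], 0, 1], [[0, 0, 0.52], 0, 1], [[0, 0, 0.6], 0, 1]]}}

```text
t: 8.45
eef_pos: [0.6209, -0.0724, 0.1945]
ee_rot: [-1.577, -0.001, 1.37]
force: [0.5, 0.1, -0.7]
width: 0.0877
```

Request:
{"method": "drive_tool", "body": {"rows": [[[0.17, 0.82, 0], 0, 1], [[0.17, 0.82, 0], 0, 1], [[0.17, 0.82, 0], 0, 1], [[0.17, 0.82, 0], 0, 1], [[0.17, 0.82, 0], 0, 1], [[0.17, 0.82, 0], 0, 1], [[0.17, 0.82, 0], 0, 1]]}}

```text
t: 9.15
eef_pos: [0.6699, 0.1752, 0.1886]
ee_rot: [-1.57, 0.001, 1.372]
force: [-0.2, -0.7, 0.8]
width: 0.0875
```

```bash
python3 - <<'E'
from h import *
s,f=wrist();print(s["t"],s["eef_pos"].round(4),s["ee_rot"].round(3))
im=f["img"].copy()
c=np.array([.619,-.0724])+.028*np.array([.2,.98]);a=np.radians(78.5);d=np.array([np.cos(a),np.sin(a)])
draw(im,f,tubepts(c,a)); draw(im,f,[np.r_[c+d*x,.022] for x in(.1,.132)],(0,255,0))
for t,z in(("tube",.05),("pin",.022)):
  for r in regions_of(f,t)[:3]:
    v,u=np.nonzero(r["pixels"]);b=cv2.boxPoints(cv2.minAreaRect(np.c_[u,v].astype(np.float32)))
    w=ray(f,b,z)[:,:2];e1,e2=w[1]-w[0],w[2]-w[1];e=e1 if np.hypot(*e1)>np.hypot(*e2) else e2
    print(t,r["confidence"],np.round(r["box"]),w.mean(0).round(4),np.hypot(*e1).round(3),np.hypot(*e2).round(3),np.degrees(np.arctan2(e[1],e[0])).round(1))
cv2.imwrite("pics/w2.png",im)
E
```

```text
9.15 [0.6699 0.1752 0.1886] [-1.570e+00  1.000e-03  1.372e+00]
tube 0.93 [ 94.   6. 255.  74.] [0.7718 0.0095] 0.04 0.146 162.7
tube 0.86 [448.  23. 640. 160.] [0.422  0.1241] 0.085 0.19 155.6
tube 0.73 [291.   1. 347.  65.] [0.6406 0.0321] 0.049 0.052 80.2
pin 0.82 [308.  58. 327.  97.] [0.6474 0.0663] 0.017 0.037 79.1
```

View pics/w2.png

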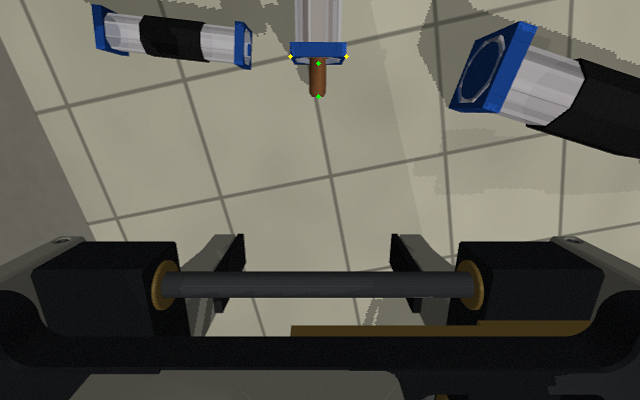

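The wrist view shows the handle sticking out, with its tip at (318,96), and the model dots agree. Now I'll go over the handle with the fingers half open to stay clear of the small tube, then descend.

Request:
{"method": "drive_tool", "body": {"rows": [[[-0.071, -0.342, 0], 0, 0.5], [[-0.071, -0.342, 0], 0, 0.5], [[-0.071, -0.342, -0.1], 0, 0.5], [[-0.071, -0.342, -0.25], 0, 0.5], [[-0.071, -0.342, -0.4], 0, 0.5], [[-0.071, -0.342, -0.52], 0, 0.5], [[-0.071, -0.342, -0.58], 0, 0.5], [[-0.071, -0.342, -0.61], 0, 0.5], [[-0.071, -0.342, -0.61], 0, 0.5]]}}

```text
t: 10.2
eef_pos: [0.6484, 0.0699, 0.0057]
ee_rot: [-1.57, 0.001, 1.368]
force: [-0.4, 0.6, -0.2]
width: 0.0439
```

Request:
{"method": "drive_tool", "body": {"rows": [[[0, 0, 0], 0, 0], [[0, 0, 0], 0, 0], [[0, 0, 0], 0, 0], [[0, 0, 0], 0, 0], [[0, 0, 0], 0, 0], [[0, 0, 0], 0, 0]], "newtons": 50}}

```text
t: 10.8
eef_pos: [0.6493, 0.0714, 0.007]
ee_rot: [-1.572, -0.001, 1.37]
force: [0.1, 1.1, 4.5]
width: 0.0169
```

Request:
{"method": "drive_tool", "body": {"rows": [[[0, 0, 0.007], 0, 0], [[0, 0, 0.014], 0, 0], [[0, 0, 0.021], 0, 0], [[0, 0, 0.021], 0, 0], [[0.0066, 0.0327, 0.021], 0, 0], [[0.0133, 0.0653, 0.021], 0, 0], [[0.02, 0.098, 0.021], 0, 0], [[0.02, 0.098, 0.021], 0, 0]]}}

```text
t: 11.6
eef_pos: [0.6554, 0.1023, 0.0126]
ee_rot: [-1.571, -0.0, 1.371]
force: [0.4, -0.6, -1.7]
width: 0.0167
```

```bash
python3 - <<'E'
from h import *
s,f=wrist();print(s["t"],s["eef_pos"].round(4),s["force"].round(2),s["moment"].round(3),s["width"])
g=grab_frame("scene");g2=grab_frame("top")
o=np.zeros((400,800,3),np.uint8);o[:,:400]=cv2.resize(g["img"][150:270,240:360],(400,400),interpolation=2);o[:,400:]=f["img"][:,120:520];cv2.imwrite("pics/p1.png",o)
E
```

```text
11.6 [0.6554 0.1023 0.0126] [ 0.39 -0.62 -1.74] [ 0.108  0.108 -0.006] 0.016687132524664187
```

View pics/p1.png

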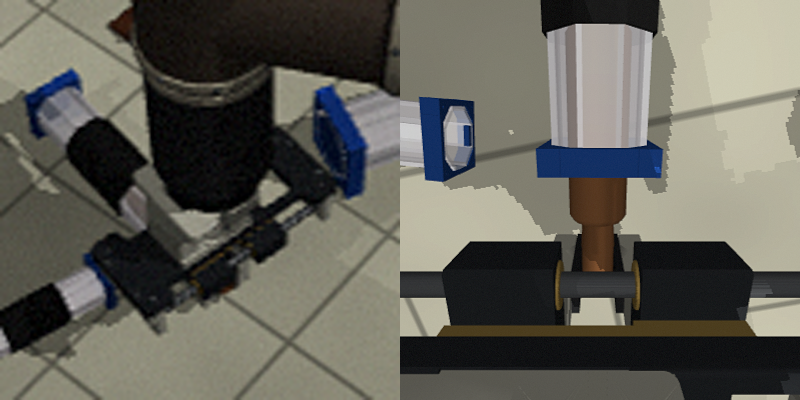

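The wrist view shows the barrel shoulder past the collar at (598,205) and the tube still in place. Pulling on and lifting.

Request:
{"method": "drive_tool", "body": {"rows": [[[0.0166, 0.0817, 0], 0, 0], [[0.033, 0.163, 0], 0, 0], [[0.05, 0.245, 0], 0, 0], [[0.066, 0.326, 0], 0, 0], [[0.083, 0.408, 0], 0, 0], [[0.09, 0.44, 0], 0, 0], [[0.09, 0.44, 0.05], 0, 0], [[0.09, 0.44, 0.2], 0, 0], [[0.09, 0.44, 0.3], 0, 0], [[0.09, 0.44, 0.3], 0, 0]]}}

```text
t: 12.75
eef_pos: [0.6849, 0.2336, 0.1097]
ee_rot: [-1.578, -0.005, 1.37]
force: [-1.0, 1.1, -0.7]
width: 0.0168
```

```bash
cat > pin.py <<'E'
from h import *
import sys
s,f=wrist();print(s["t"],s["eef_pos"].round(4),s["ee_rot"].round(3),s["force"].round(2),s["moment"].round(3),s["width"])
R=Ro.from_euler("xyz",s["ee_rot"]).as_matrix();g=s["eef_pos"]-.019*R[:,1];n=R[:,2];d=np.cross(n,[0,0,1.]);d*=1 if d[1]>0 else -1
im=f["img"].copy()
# th = droop of far end; barrel edge points: rear end of barrel and rear handle
for th,c in((0,(0,255,255)),(8,(0,255,0)),(-8,(255,0,255))):
    t=np.radians(th);ax=d*np.cos(t)+np.array([0,0,np.sin(t)]) # far end at -ax
    P=[g-(.0695+x)*ax+y*n for x,y in((-.045,.015),(-.045,-.015),(.045,.015),(.045,-.015),(.083,.009),(.083,-.009))]
    print(th,proj(f,P).round().tolist());draw(im,f,P,c)
for r in regions_of(f,"pin")[:2]: print("pin",r["confidence"],np.round(r["box"],1))
cv2.imwrite(sys.argv[1],im)
g2=grab_frame("top");
for r in regions_of(g2,"stand")[:2]:
    v,u=np.nonzero(r["pixels"]);b=cv2.boxPoints(cv2.minAreaRect(np.c_[u,v].astype(np.float32)));w=ray(g2,b,.008)[:,:2];print("stand",r["confidence"],w.mean(0).round(4),w.round(3).tolist())
E
python3 pin.py pics/p2.png
```

```text
12.75 [0.6849 0.2336 0.1097] [-1.578 -0.005  1.37 ] [-0.99  1.11 -0.69] [0.193 0.02  0.017] 0.016775272466925405
0 [[346.0, 221.0], [288.0, 221.0], [353.0, 23.0], [282.0, 23.0], [341.0, -90.0], [294.0, -90.0]]
8 [[345.0, 219.0], [289.0, 219.0], [349.0, 35.0], [286.0, 35.0], [337.0, -55.0], [298.0, -55.0]]
-8 [[347.0, 224.0], [287.0, 224.0], [357.0, 15.0], [276.0, 15.0], [345.0, -128.0], [288.0, -128.0]]
pin 0.92 [2.842e+02 1.000e-01 3.525e+02 2.730e+02]
stand 0.59 [ 0.4525 -0.0973] [[0.412, -0.02], [0.501, -0.026], [0.493, -0.175], [0.404, -0.168]]
stand 0.57 [ 0.6297 -0.0461] [[0.619, 0.059], [0.681, 0.047], [0.64, -0.152], [0.579, -0.139]]
```

View pics/p2.png

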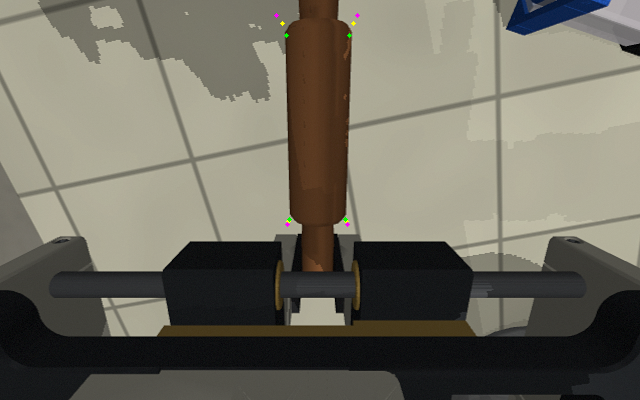

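The pin is out and nearly level in the grip, with the barrel from (318,222) to (319,25). Now I'll carry it above the stand.

Request:
{"method": "drive_tool", "body": {"rows": [[[-0.03, -0.035, 0.06], 0.01, 0], [[-0.12, -0.13, 0.1], 0.02, 0], [[-0.22, -0.25, 0.1], 0.03, 0], [[-0.33, -0.38, 0.1], 0.045, 0], [[-0.44, -0.5, 0.1], 0.06, 0], [[-0.55, -0.63, 0.1], 0.07, 0], [[-0.64, -0.74, 0.1], 0.08, 0], [[-0.71, -0.82, 0.1], 0.09, 0], [[-0.75, -0.86, 0.1], 0.092, 0], [[-0.762, -0.872, 0.1], 0.092, 0], [[-0.762, -0.872, 0.1], 0.092, 0], [[-0.762, -0.872, 0.1], 0.092, 0]]}}

```text
t: 14.15
eef_pos: [0.4542, -0.0285, 0.1326]
ee_rot: [-1.571, 0.0, 1.514]
force: [-0.2, -0.1, -0.9]
width: 0.0167
```

```bash
cat > st.py <<'E'
from h import *
import sys
s,f=wrist();print(s["t"],s["eef_pos"].round(4),s["ee_rot"].round(3),s["force"].round(2),s["width"])
im=f["img"].copy();c=np.array([.4525,-.0973,0]);a=np.radians(86.8);d=np.array([np.cos(a),np.sin(a),0]);n=np.array([-d[1],d[0],0]);z=np.array([0,0,1.])
draw(im,f,[c+x*d+y*n+.008*z for x in(-.075,.075) for y in(-.045,.045)]+[c+x*d+y*n+.04*z for x in(-.017,.027,-.027,.017) for y in(-.03,.03)])
R=Ro.from_euler("xyz",s["ee_rot"]).as_matrix();g=s["eef_pos"]-.0155*R[:,1];t=R[:,2];e=np.cross(t,z);e*=np.sign(e[1])
draw(im,f,[g-(.0695+x)*e+y*t for x,y in((-.045,.015),(-.045,-.015),(.045,.015),(.045,-.015),(.083,.009),(.083,-.009))],(0,255,0))
print("pin centre",(g-.0695*e).round(4))
cv2.imwrite(sys.argv[1],im)
E
python3 st.py pics/s1.png
```

```text
14.15 [ 0.4542 -0.0285  0.1326] [-1.571  0.     1.514] [-0.16 -0.11 -0.89] 0.016695902742499182
pin centre [ 0.4503 -0.0979  0.1481]
```

View pics/s1.png

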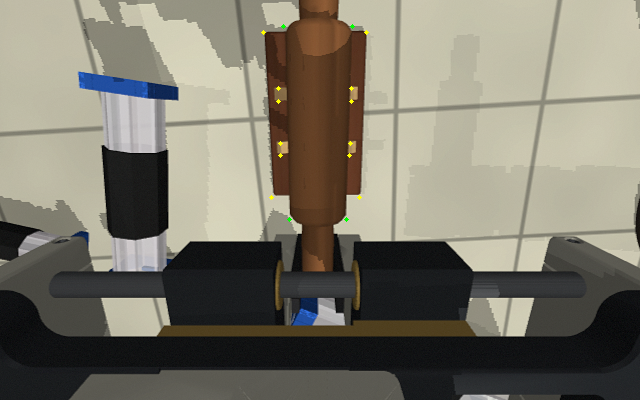

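The stand overlay and the real stand agree to about 2 px. The pin lies centred over both forks, at (318,93) and (318,147). Lowering slowly.

Request:
{"method": "drive_tool", "body": {"rows": [[[0.003, 0, -0.1], 0, 0], [[0.003, 0, -0.2], 0, 0], [[0.003, 0, -0.28], 0, 0], [[0.003, 0, -0.32], 0, 0], [[0.003, 0, -0.34], 0, 0], [[0.003, 0, -0.355], 0, 0], [[0.003, 0, -0.365], 0, 0], [[0.003, 0, -0.375], 0, 0], [[0.003, 0, -0.375], 0, 0]]}}

```text
t: 15.1
eef_pos: [0.4547, -0.0289, 0.0204]
ee_rot: [-1.572, -0.0, 1.514]
force: [0.9, -0.4, -0.2]
width: 0.0167
```

Request:
{"method": "drive_tool", "body": {"rows": [[[0, 0, -0.004], 0, 0], [[0, 0, -0.008], 0, 0], [[0, 0, -0.008], 0, 0]]}}

```text
t: 15.4
eef_pos: [0.455, -0.0289, 0.0183]
ee_rot: [-1.572, -0.0, 1.515]
force: [1.7, 0.3, 2.8]
width: 0.0169
```

```bash
python3 st.py pics/s2.png; python3 - <<'E'
import cv2
from h import *
g=grab_frame("scene");cv2.imwrite("pics/s3.png",cv2.resize(g["img"][110:220,240:370],None,fx=5,fy=5,interpolation=2))
E
```

```text
15.4 [ 0.455  -0.0289  0.0183] [-1.572 -0.     1.515] [1.68 0.3  2.83] 0.01686507669483542
pin centre [ 0.4511 -0.0983  0.0338]
```

View pics/s2.png

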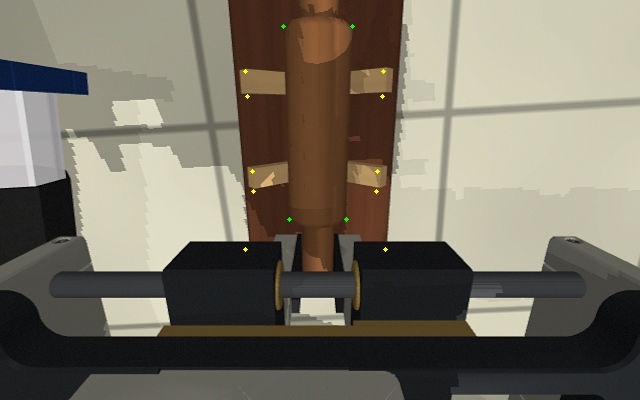

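Upward contact of 2.8 N, and the pin sits centred between the fork tips: (240..392, 82) and (248..386, 174). Releasing and backing off.

Request:
{"method": "drive_tool", "body": {"rows": [[[0, 0, 0], 0, 0.25], [[0, 0, 0], 0, 0.3], [[0, 0, 0], 0, 0.5], [[0, 0, 0], 0, 0.5], [[0, 0, 0], 0, 0.5], [[0, 0, 0.05], 0, 0.5], [[0, 0, 0.2], 0, 0.5], [[0, 0, 0.35], 0, 0.5], [[0, 0.1, 0.5], 0, 0.5], [[0, 0.2, 0.6], 0, 0.5], [[0, 0.2, 0.6], 0, 0.5]]}}

```text
t: 16.6
eef_pos: [0.4571, 0.0339, 0.2029]
ee_rot: [-1.579, -0.004, 1.517]
force: [0.3, -0.1, 0.0]
width: 0.0436
```

```bash
python3 - <<'E'
from h import *
s,f=wrist();print(s["t"],s["eef_pos"].round(4),s["force"].round(2))
im=f["img"].copy();c=np.array([.4525,-.0973,0]);a=np.radians(86.8);d=np.array([np.cos(a),np.sin(a),0]);n=np.array([-d[1],d[0],0]);z=np.array([0,0,1.])
draw(im,f,[c+x*d+y*n+.034*z for x,y in((-.045,.015),(-.045,-.015),(.045,.015),(.045,-.015),(.083,0),(-.083,0))])
for r in regions_of(f,"pin")[:2]:
    v,u=np.nonzero(r["pixels"]);b=cv2.boxPoints(cv2.minAreaRect(np.c_[u,v].astype(np.float32)));w=ray(f,b,.034)[:,:2];print(r["confidence"],w.mean(0).round(4),np.hypot(*(w[1]-w[0])).round(3),np.hypot(*(w[2]-w[1])).round(3))
g=grab_frame("scene")
for t in("tube","pot","bowl","pepper"):
    print(t,[np.round(r["box"]).tolist() for r in regions_of(g,t)[:3]])
o=np.zeros((480,800,3),np.uint8);o[:,:400]=cv2.resize(im[:,160:480],(400,480));o[:,400:]=cv2.resize(g["img"][125:245,230:330],(400,480),interpolation=2);cv2.imwrite("pics/e1.png",o)
E
```

```text
16.6 [0.4571 0.0339 0.2029] [ 0.35 -0.07  0.01]
0.67 [ 0.4531 -0.0809] 0.028 0.131
0.42 [ 0.4518 -0.0857] 0.083 0.121
tube [[336.0, 150.0, 430.0, 211.0], [251.0, 173.0, 305.0, 231.0], [224.0, 228.0, 276.0, 262.0]]
pot [[421.0, 235.0, 510.0, 315.0]]
bowl [[172.0, 129.0, 218.0, 164.0]]
pepper [[227.0, 100.0, 246.0, 126.0]]
```

View pics/e1.png

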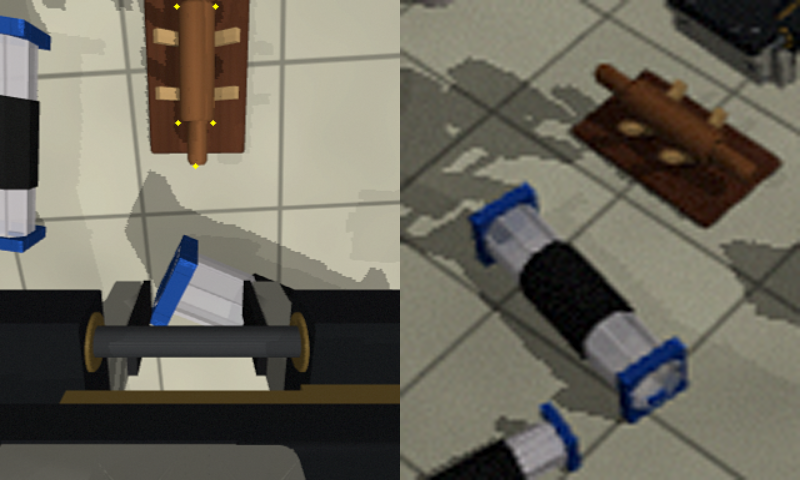

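The pin lies in both forks, its tip at (195,163) against a predicted (195,166). The empty tube lies flat and the other things are unmoved. One quick numeric check of level and centring in the scene camera before handing in.

```bash
python3 - <<'E'
from h import *
c=np.array([.4525,-.098,.034]);a=np.radians(86.8);d=np.array([np.cos(a),np.sin(a),0])
for n in("scene","top"):
    g=grab_frame(n);print(n,"pred tips",proj(g,[c+.083*d,c-.083*d]).round(1).tolist(),"per 5mm up",(proj(g,c+[0,0,.005])-proj(g,c)).round(1).tolist())
    for r in regions_of(g,"pin")[:1]:
        v,u=np.nonzero(r["pixels"]);p=np.c_[u,v].astype(float);m=p.mean(0);e=np.linalg.svd(p-m,full_matrices=False)[2][0];k=(p-m)@e
        print(r["confidence"],m.round(1),(m+e*k.min()).round(1),(m+e*k.max()).round(1))
E
```

```text
scene pred tips [[317.1, 168.2], [279.1, 141.5]] per 5mm up [[-0.1, -1.1]]
0.69 [298.4 155.4] [280.2 142.7] [317.6 168.6]
top pred tips [[349.4, 245.8], [411.6, 247.3]] per 5mm up [[0.2, -0.1]]
0.82 [383.9 246.7] [359.  246.2] [411.  247.3]
```

```bash
python3 -c "
from station import *
print(job_done())"
```

```text
the job is handed in; nothing more can be done
None
```

The pin is lying in both forks of the stand, and I handed the job in at about 17 s on the robot's clock, well under the 54 s limit.

- **Tipping:** The tool cannot tilt, so I gripped the middle tube lightly, 28 mm behind its middle, and lifted it clear. Its heavy mouth end sank to about 18 degrees. The pin slid forward against the lip and its handle came out. I then laid the tube flat and let go.
- **Drawing out and placing:** I took the pin by the handle, lifted it about 6 mm over the lip, drew it out along the tube's axis, lowered it into the forks and let go. The upward force at contact was 2.8 N.

**Last checks:**
- **Pin in the scene camera:** both pin ends are within about 1.7 px of where a level, centred pin should appear, which is a few millimetres.
- **Pin in the top camera:** one end agrees. The other end was reported about 10 px short, probably because the gripper hid it; I did not confirm that.
- **Tube:** it lies flat and empty, moved about 15 mm back along its axis from where it started.
- **Pot, bowl and pepper pot:** their boxes in the scene image match the start to within a few pixels, which is detection noise.
- **Forces:** the highest wrist reading I saw was about 6 N, though I only sampled it at the end of each move.

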